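Feed the last sample rack to the reader and stack its empty tray

ROBOT

A 6-joint arm with a two-finger parallel gripper is mounted at the origin on a cart in front of the work surface, level with it; the furniture and walls round the work are solid. World frame = base frame: x ahead of the robot, y to its left, z up, the work surface at z = 0. Lengths are in m, angles in rad, forces in N, time in s.
With the tool pointing down it reaches from about 0.325 to 0.9 m from the base axis. Payload 6.1 kg.
Tool frame: the origin (TCP) lies at the very end of the fingers, on their centre line; the grasp point (between the pads) lies 19 mm behind it (manip.tcp_to_grasp is the distance from the TCP to the grasp point, in m); z points along the fingers, x is the direction in which the jaws open and shut, and the axes are right-handed (so a half turn about z gives the same grasp; the last joint's range is limited). The gripper opens to 87 mm and grips with 3 to 60 N. Pads are 19 mm wide; open, the fingers measure 117 mm over their backs; the gripper's body (75 mm by 190 mm) begins 51 mm behind the grasp point.
Start: joints at [-1.403, 0.22, 1.526, -0, 1.395, -0.126], TCP at [0.181, -0.598, 0.223] pointing down, gripper open.
Joint ranges: [-2.98, 2.98], [-0.91, 2.08], [0.09, 2.57], [-1.24, 4.39], [0.2, 2.65], [-2.68, 2.68]. Speed limits (rad/s): [2.57, 2.57, 3.01, 3.14, 3.14, 3.14].

INTERFACE

Orientations are given as a rotation vector (axis times angle).
In Python, from cell import manip gives the robot as it stands. The module is installed in compiled form; this text tells all that it offers. Calls block until the motion is done:
- manip.goto(position, orientation): joint-space move of the TCP to a pose.
- manip.line_to(position, ori=None, vel=0.15): straight line of the TCP; ori=None keeps the orientation; vel is the mean speed in m/s.
- manip.goto_joints(angles): joint-space move.
- manip.move_gripper(opening): finger opening in m; the grip force is fixed at half the most; returns when the fingers have stopped.
- manip.sleep(seconds).
- manip.ik(position, orientation): joint angles nearest the present ones, or None.
- manip.snapshot(name): name is "scene" or "top" or "wrist"; returns a dict with "pixels" (420x560x3 uint8, red, green, blue), "fx", "fy", "cx", "cy" (pixels), "rvec" (rotation vector, rad) and "tvec" (3), from world to camera coordinates, as OpenCV has them; the wrist camera has in their place "T_tool_cam" (4x4, takes a point from camera to tool coordinates, whose origin is the TCP and whose axes are the tool frame's). Camera axes: x right, y down, z forward; pixel columns grow to the right and rows downward; lengths in m; the calibration is good to about 2 mm. A picture is of the moment at which its call begins: read the wrist's pose just before it. There is no depth.
A pose or a line that the arm cannot do raises manip.Unreachable and nothing moves.
- manip.sign_off(): hands the job in, once; it reports no verdict.
Trained networks look in a picture, given as the dict that the camera call returned (one of the last four; its "shot" number tells which), for a name from the list of things; names that differ only in an ending like _2 or _b are one class to them, and where a whole thing is asked for, a point or a joint stands for the part that bears it (a point fixed in the world has none). Each returns a list of dicts, best first, with "score" (0 to 1); they miss things now and then, are a little off and sometimes report something else, mostly with a low value. They report only what shows in the picture. A call takes as long as a camera call. They do not tell look-alikes from the thing itself.
- manip.look_for(picture, label): "point" ([x, y, z] in m, in the coordinates of the camera as it stood for that picture, good to about 4 mm: the middle of the surface that is visible of it).
- manip.outline_of(picture, label): "pixels" (420x560 bool, what is visible of it).
- manip.mark_of(picture, label): "point" ([x, y, z] in m, in the coordinates of the camera as it stood for that picture, good to about 4 mm: a listed point, or the origin of a listed thing).
Readings, each from a call of its own:
- manip.current_time_s(): time.
- manip.current_joint_positions(): joint angles.
- manip.current_joint_velocities(): joint speeds.
- manip.current_tau(): joint torques, N m.
- manip.current_tcp_pos(): TCP position.
- manip.current_tcp_rot(): TCP orientation.
- manip.current_wrist_force(): force on the tool from outside, world axes, zero at the start.
- manip.current_torque(): the same for the moment, N m.
- manip.current_gripper_width(): finger opening in m.
Only numpy, scipy, OpenCV 4.12 (cv2) and the standard library are available. Lean on these libraries where they do the work, as an engineer would, in place of code of your own. Each camera call takes 0.05 s, during which the arm holds its last target. There are 200 camera calls.

TASK

Move the sample rack from its transport tray into the wide upper end of the sloped feeder lane and let go of it there; then push it from behind, upright, down the lane and under the reader bridge until it rests against the escapement finger, gently enough that the sprung finger is not forced open. Stack the emptied tray squarely on top of the two empty trays, fully seated, and leave that pile and the other things on the bench where they are.

Things in the scene. Friction and masses are not known exactly. Their poses are not given: they have to be found in the camera images.
- rack: grey plastic rack holding five white-capped sample tubes in a row, all one rigid piece of about 200 g: 100 mm long (its x), 24 mm wide (its y), body 46 mm tall, caps (16 mm across) reaching 61 mm. Both ends and sides are alike. Origin: centre of the underside, z up through the caps. At the start it stands in one channel of the tray, its underside 8 mm above the table: the lowest 18 mm of its body are between the tray's walls, the upper 28 mm stand clear above them
- tray: white transport tray holding the rack: 112 mm long (its x), 62 mm wide (its y), 26 mm high in all. Two channels 26.5 mm wide along x, on either side of a low divider. It stands on four tapered feet 5 mm high; floor plate 5 to 8 mm, walls 3 mm thick up to 26 mm. The emptied tray (about 120 g) can be gripped across its 62 mm width, near the middle of its length. Origin: centre of its underside at the bottom of the feet
- empty_1: lower tray of the pile of two empty trays, the same as the other tray, standing on the table; same origin and axes
- empty_2: upper tray of that pile, seated on empty_1. A seated tray's feet drop 5 mm inside the rim of the tray below (2 mm play all round), so each tray's origin is 21 mm above the one below. Trays fit either way round (half turn)
- lane: the feeder's sloped lane, fixed: steel floor between two white guide strips 18 mm high. Origin: on the floor's centre line at the face of the escapement finger that the rack must rest against. x points down the lane along its floor, 10 degrees below level; y across; z square to the floor. A rack against the finger has its centre at x = -50 mm; there and up to x = -165 mm the guides are 28 mm apart
- bay (a point): point on the lane floor, centre line, at x = -240 mm in the lane's frame: centre of a rack set in the loading bay. The bay, guides 44 mm apart, runs from the open upper end at lane x = -300 to -205 mm, then the guides taper until x = -165 mm. A rack let go there stays; it has to be pushed (1 to 3 N). The floor there is about 88 mm above the table
- bridge (a point): point on the lane floor under the middle of the reader bridge (x = -23 mm in the lane's frame), a grey box across the lane from x = -39 to -7 mm on two posts outside the guides; underside 77 mm, top 109 mm above the lane floor, square to it. Racks pass under it; nothing can be lowered through it
- gate (a joint): angle of the escapement finger, a steel arm across the lane 7 to 16 mm above its floor, pivoted beside the lane at +y. 0: closed, square across the lane, held there by a spring. It yields, swinging down the lane (up to 1.2 rad), if the rack is pushed on it with more than about 10 N; past 0.3 rad it counts as forced open
- petri_dish: petri dish, 89 mm across, 16 mm high, bystander; origin at the centre of its underside
- forceps: steel forceps lying on the bench, 134 mm long, bystander; origin at the centre of the underside
- dropper: small white dropper bottle with a yellow cap, 33 mm across, 72 mm tall, bystander; origin at the centre of its underside
- timer: white lab timer, 64 x 68 x 18 mm, bystander; origin at the centre of its underside
There are look-alikes about, which are no part of the job. What is shaped like the rack but purple or yellow is not meant.

How it is judged:
By the outcome, as a careful person would: the job done as asked, in the order asked, and still so for the second after the job is handed in, with the robot touching nothing.
It also fails if it takes over 64 s, if anything falls off the work surface, if the arm or the gripper's body presses on something with over 40 N, if the wrist force passes 120 N, or if a joint passes its speed limit or range.

## Working session

There is one attempt and no reset: what is moved stays moved. The work goes in short steps, each a Python script; the robot and the scene stay as the last script left them, time stands still between calls to the robot, and variables do not carry over. Pictures are saved under pics/ and viewed, about 8 in all and at most 12, crops included, and the job is handed in when it is done.

```bash
mkdir -p pics; cat > h.py <<'E'
import numpy as np, cv2
from cell import manip
from scipy.spatial.transform import Rotation as R
def T_wc(p):
    """camera->world for a fixed camera"""
    T=np.eye(4); r=R.from_rotvec(np.ravel(p["rvec"])).as_matrix(); T[:3,:3]=r.T; T[:3,3]=-r.T@np.ravel(p["tvec"]); return T
def shot(name):
    if name=="wrist":
        T=np.eye(4);T[:3,:3]=R.from_rotvec(manip.current_tcp_rot()).as_matrix();T[:3,3]=manip.current_tcp_pos()
        p=manip.snapshot(name); p_T=T@np.array(p["T_tool_cam"])
    else:
        p=manip.snapshot(name); p_T=T_wc(p)
    return p,p_T
def w(T,pt): return T[:3,:3]@np.array(pt)+T[:3,3]
def save(p,f,crop=None,s=1):
    im=p["pixels"][:,:,::-1]
    if crop: im=im[crop[1]:crop[3],crop[0]:crop[2]]
    cv2.imwrite("pics/"+f,cv2.resize(im,None,fx=s,fy=s,interpolation=cv2.INTER_CUBIC))
def ray(p,T,uv,z):
    """pixel -> world at height z"""
    d=T[:3,:3]@np.array([(uv[0]-p["cx"])/p["fx"],(uv[1]-p["cy"])/p["fy"],1]); o=T[:3,3]
    return o+d*(z-o[2])/d[2]
def proj(p,T,P):
    q=T[:3,:3].T@(np.array(P)-T[:3,3]); return np.array([p["fx"]*q[0]/q[2]+p["cx"],p["fy"]*q[1]/q[2]+p["cy"]])
E
python3 - <<'E'
from h import *
np.set_printoptions(precision=4,suppress=True)
pics=[]
for n in("top","scene"):
    p,T=shot(n);save(p,n+"0.png",s=1.4); print(n,T[:3,3],p["fx"])
    for l in("rack","tray","empty_1","lane","bay","bridge","gate","petri_dish","forceps","dropper","timer"):
        f=manip.look_for(p,l) if l not in("bay","bridge") else []
        m=manip.mark_of(p,l) if l!="gate" else []
        print(l,"L",[(round(a["score"],2),w(T,a["point"])) for a in f[:4]],"M",[(round(a["score"],2),w(T,a["point"])) for a in m[:4]])
print(manip.current_time_s())
E
```

```text
top [ 0.2489 -0.0081  1.3833] 422.4087973798072
rack L [(0.8, array([ 0.2903, -0.3363,  0.0419])), (0.71, array([0.2853, 0.2385, 0.0469])), (0.63, array([ 0.4473, -0.2197,  0.0483]))] M [(0.89, array([ 0.2888, -0.3456, -0.0045])), (0.75, array([ 0.4493, -0.2189,  0.0046])), (0.56, array([ 0.2877,  0.2426, -0.0018]))]
tray L [(0.63, array([ 0.4179, -0.2241,  0.012 ]))] M [(0.75, array([ 0.4276, -0.2262,  0.0013]))]
empty_1 L [(0.6, array([0.4171, 0.1933, 0.0308]))] M [(0.96, array([0.4173, 0.1882, 0.0264]))]
lane L [(0.74, array([ 0.6158, -0.0057,  0.0784]))] M [(0.96, array([ 0.6206, -0.1095,  0.047 ]))]
bay L [] M [(0.82, array([0.6132, 0.1221, 0.0855]))]
bridge L [] M [(0.91, array([ 0.6264, -0.0888,  0.0516]))]
gate L [] M []
petri_dish L [(0.76, array([ 0.4118, -0.009 ,  0.011 ]))] M [(0.88, array([ 0.4126, -0.0101, -0.0038]))]
forceps L [] M [(0.54, array([ 0.5503,  0.3124, -0.0022]))]
dropper L [(0.61, array([ 0.3971, -0.3499,  0.0395]))] M [(0.43, array([ 0.398 , -0.3597, -0.0037]))]
timer L [(0.78, array([0.6748, 0.3033, 0.0169]))] M [(0.89, array([0.677 , 0.3006, 0.0004]))]

[... 735 characters left out ...]
 0.6209, -0.0839,  0.0491])), (0.37, array([0.4144, 0.1908, 0.0001]))]
gate L [(0.43, array([ 0.6429, -0.1176,  0.0604])), (0.18, array([ 0.6014, -0.0828,  0.08  ]))] M []
petri_dish L [(0.95, array([ 0.4032, -0.0175,  0.019 ]))] M [(0.74, array([0.4132, 0.1903, 0.0032])), (0.6, array([ 0.4094, -0.0096,  0.0017])), (0.52, array([ 0.6249, -0.1079,  0.0463]))]
forceps L [(0.64, array([0.5413, 0.314 , 0.0113]))] M [(0.52, array([0.548 , 0.3135, 0.0026]))]
dropper L [(0.82, array([ 0.3926, -0.3571,  0.032 ]))] M [(0.84, array([ 0.3997, -0.3521, -0.002 ])), (0.17, array([ 0.4147,  0.1923, -0.001 ]))]
timer L [(0.43, array([0.6664, 0.2957, 0.0153]))] M [(0.59, array([0.6781, 0.3064, 0.0007]))]
2.0
```

View pics/top0.png

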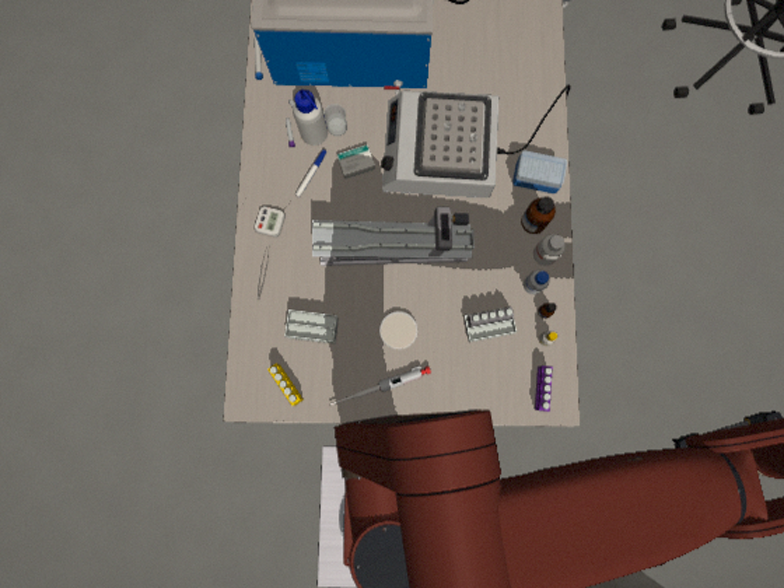

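View pics/scene0.png

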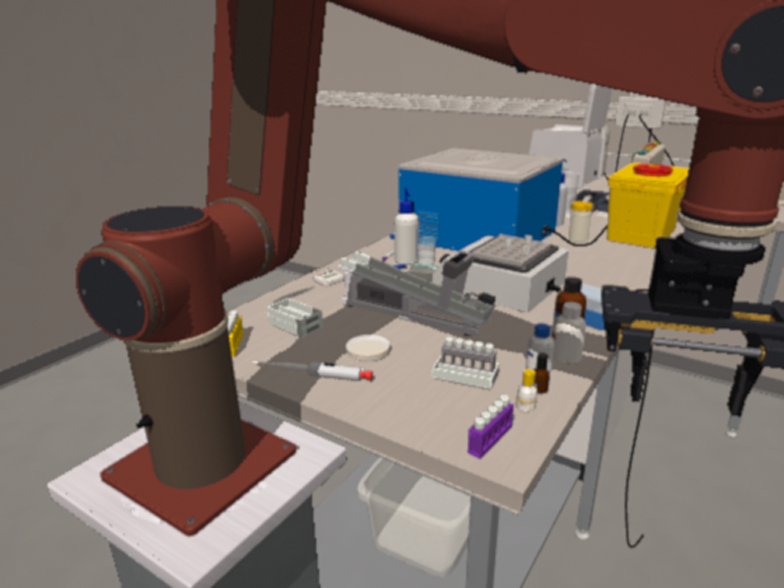

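The top view shows the rack in its tray at about (488,320), in the far channel. The pile is at (312,325), and the lane runs from (315,240) to (470,240) with the bridge at (443,228). The yellow and purple decoys are at (286,385) and (543,388). The scene view agrees. Next I'll go above the rack for a close look.

```bash
cat >> h.py <<'E'
def ori(psi,tilt=None,yaw=None):
    """tool down, jaw axis at heading psi"""
    x=np.array([np.cos(psi),np.sin(psi),0]); z=np.array([0,0,-1.]); return R.from_matrix(np.c_[x,np.cross(z,x),z]).as_rotvec()
def best(pos,psi):
    c=[]
    for k in(0,np.pi):
        o=ori(psi+k); q=manip.ik(pos,o)
        if q is not None: c.append((abs(q[5]),k,o))
    c.sort(key=lambda a:a[0]); print("q6 options",[(round(a[0],2),round(a[1],1)) for a in c]); return c[0][2]
def rect(p,T,mask,z):
    """min-area rectangle of mask pixels cast on plane z: centre, long, short, yaw of long axis"""
    v,u=np.nonzero(mask); q=np.array([ray(p,T,a,z)[:2] for a in zip(u,v)],np.float32)
    b=cv2.boxPoints(cv2.minAreaRect(q*1000))/1000; e=[b[1]-b[0],b[2]-b[1]]; e.sort(key=lambda a:-np.hypot(*a))
    return b.mean(0),np.hypot(*e[0]),np.hypot(*e[1]),np.arctan2(e[0][1],e[0][0])
E
python3 - <<'E'
from h import *
np.set_printoptions(precision=4,suppress=True)
pos=[0.43,-0.22,0.30]
o=best(pos,0.23); manip.goto(pos,o)
p,T=shot("wrist");save(p,"w1.png"); print(T)
for l in("rack","tray"):
    for f in("look_for","mark_of"): print(l,f,[(round(a["score"],2),w(T,a["point"])) for a in getattr(manip,f)(p,l)[:3]])
    for a in manip.outline_of(p,l)[:2]: print(l,round(a["score"],2),a["pixels"].sum(),rect(p,T,a["pixels"],0.06 if l=="rack" else .026)); np.save(f"m_{l}.npy",a["pixels"])
print(manip.current_time_s(),manip.current_wrist_force(),manip.current_tcp_pos())
E
```

```text
q6 options [(np.float64(0.87), 0), (np.float64(2.28), 3.1)]
[[ 0.9737  0.2195  0.0609  0.4146]
 [ 0.2278 -0.9371 -0.2646 -0.148 ]
 [-0.001   0.2715 -0.9624  0.4615]
 [ 0.      0.      0.      1.    ]]
rack look_for [(0.9, array([ 0.2826, -0.3299,  0.0445])), (0.57, array([ 0.4446, -0.2141,  0.0548]))]
rack mark_of [(0.79, array([ 0.4477, -0.223 ,  0.0078])), (0.58, array([ 0.2845, -0.3401,  0.0018]))]
rack 0.77 2117 (array([ 0.2946, -0.328 ], dtype=float32), np.float32(0.10214176), np.float32(0.045664895), np.float32(-0.11664252))
rack 0.59 1490 (array([ 0.4463, -0.2182], dtype=float32), np.float32(0.09875212), np.float32(0.023766221), np.float32(-1.3747356))
tray look_for [(0.8, array([ 0.4211, -0.2211,  0.009 ]))]
tray mark_of [(0.87, array([ 0.4329, -0.2182, -0.0019]))]
tray 0.63 2322 (array([ 0.4325, -0.2225], dtype=float32), np.float32(0.11283688), np.float32(0.061718646), np.float32(-1.3663244))
4.0333 [ 0.1941  0.0447 -0.4096] [ 0.4299 -0.2204  0.2999]
```

View pics/w1.png

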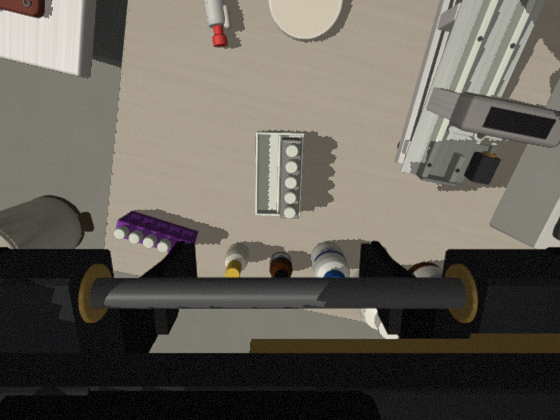

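The wrist view shows the tray at (257–303, 131–217) with the rack in its right channel, caps running from (291,151) to (290,212). The rack and tray outlines agree: rack at (0.4467,-0.219), jaw heading 0.203. I'll grasp it and carry it over the lane.

```bash
cat >> h.py <<'E'
def lane_R(yaw):
    s,c=np.sin(np.radians(10)),np.cos(np.radians(10))
    x=np.array([c*np.cos(yaw),c*np.sin(yaw),-s]); z=np.array([s*np.cos(yaw),s*np.sin(yaw),c]); return np.c_[x,np.cross(z,x),z]
def lane_ori(yaw):
    L=lane_R(yaw); return R.from_matrix(np.c_[L[:,1],L[:,0]*-1*-1 if 0 else np.cross(-L[:,2],L[:,1]),-L[:,2]]).as_rotvec()
E
python3 - <<'E'
from h import *
np.set_printoptions(precision=4,suppress=True)
o=ori(0.203)
manip.goto([0.4467,-0.219,0.13],o)
manip.move_gripper(0.048)
manip.line_to([0.4467,-0.219,0.031],vel=0.12)
print("F",manip.current_wrist_force())
manip.move_gripper(0.0); print("width",manip.current_gripper_width())
manip.line_to([0.4467,-0.219,0.20],vel=0.15)
print("width",manip.current_gripper_width(),"F",manip.current_wrist_force())
yaw=np.arctan2(-0.231,0.009); ol=lane_ori(yaw)
manip.goto([0.612,0.122,0.27],ol)
p,T=shot("wrist");save(p,"w2.png")
for l in("lane","bay","bridge"): print(l,[(round(a["score"],2),w(T,a["point"])) for a in manip.mark_of(p,l)[:2]])
p2,T2=shot("top")
for l in("lane","bay","bridge"): print(l,[(round(a["score"],2),w(T2,a["point"])) for a in manip.mark_of(p2,l)[:2]])
print(manip.current_time_s(),manip.current_tcp_pos(),manip.current_joint_positions())
E
```

```text
F [ 0.0587 -0.2863  0.2804]
width 0.024000270492095053
width 0.02372053018576389 F [-0.2717  0.628  -2.1845]
lane []
bay []
bridge []
lane [(0.89, array([ 0.6233, -0.1072,  0.0478]))]
bay []
bridge [(0.97, array([ 0.6231, -0.088 ,  0.0503]))]
10.3 [0.612  0.1215 0.2701] [-0.0269  0.1783  1.4958  0.1748  1.4802 -0.0822]
```

View pics/w2.png

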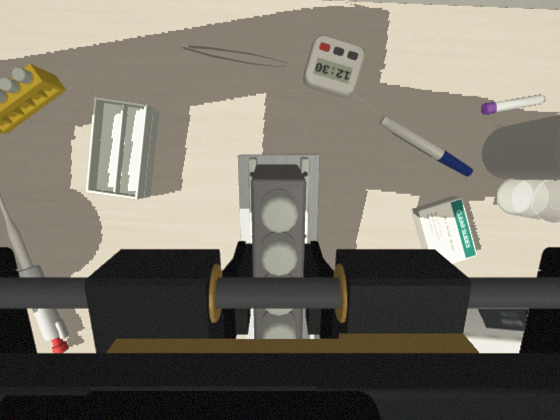

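The view up the lane shows the upper end with corners at about (239,155) and (319,155), and the held rack (250–308) centred between them. I'll check the end's position against the estimate, then place the rack.

```bash
python3 - <<'E'
from h import *
np.set_printoptions(precision=4,suppress=True)
p,T=shot("wrist")
for z in(.098,.116): print(z,[ray(p,T,a,z) for a in((239,155),(319,155))])
yaw=np.arctan2(-0.231,0.009); L=lane_R(yaw)
o=np.array([.6229,-.1085,.0465]); b=np.array([.6137,.1228,.0876])
c=(o+b+L[:,0]*.24)/2; print("lane origin",c,"bay",c-.24*L[:,0],"end top corners",c+L@[-.3,.025,.018],c+L@[-.3,-.025,.018])
g=cv2.cvtColor(p["pixels"],cv2.COLOR_RGB2GRAY)
print(g[200,225:335]); print(g[170,225:335]); print(g[145:165,245])
E
```

```text
0.098 [array([0.5713, 0.1856, 0.098 ]), array([0.6535, 0.1889, 0.098 ])]
0.116 [array([0.5734, 0.1847, 0.116 ]), array([0.6513, 0.1878, 0.116 ])]
lane origin [ 0.6229 -0.1109  0.0462] bay [0.6137 0.1252 0.0879] end top corners [0.6365 0.1821 0.116 ] [0.5865 0.1802 0.116 ]
[220 219 222 221 219 219 217 220 220 217 221 218 222 217 145 137 144 145
 143 143 147 146 144 136 151 167 103  80  88  93 105 100 106 102 103 103
 100 103 100 102 104 100 105 114 117 126 130 132 137 140 146 147 148 153
 154 155 150 152 149 145 143 142 140 139 133 125 113 106 105 107 108 113
 112 110 111 110 115 106  96  89 101 169 173 139 153 157 156 154 152 156
 157 157 132 130 130 133 133 131 130 129 131 133 128 132 133 127 130 127
 130 130]
[219 218 216 217 219 219 219 218 218 215 219 219 218 155 144 144 146 145
 147 150 145 147 148 149 167 168 170 173 171 107  67  59  64  62  62  62
  57  63  63  64  64  64  63  60  60  65  58  62  64  60  59  65  64  64
  61  59  62  62  58  61  61  65  64  64  62  59  59  62  62  57  66  60
  62  61  57  79 145 167 169 169 172 174 172 159 157 160 159 157 157 156
 153 156 162 135 127 127 128 130 125 126 128 129 126 128 124 129 127 128
 126 129]
[218 215 217 218 218 219 218 219 218 208 152 142 149 149 150 148 147 147
 147 149]
```

```bash
cat >> h.py <<'E'
yaw=-1.5315; L=lane_R(yaw); C=np.array([.6236,-.1098,.0462]); OL=lane_ori(yaw)
def lp(x,y,z): return C+L@np.array([x,y,z])
E
python3 - <<'E'
from h import *
np.set_printoptions(precision=4,suppress=True)
manip.goto(lp(-.24,0,.065),OL)
manip.line_to(lp(-.24,0,.030),vel=.08)
f0=np.array(manip.current_wrist_force()); print(f0)
for z in np.arange(.0285,.0165,-.0012):
    manip.line_to(lp(-.24,0,z),vel=.03); f=np.array(manip.current_wrist_force())
    print(round(z,4),f-f0)
    if f[2]-f0[2]>1.5: break
manip.move_gripper(.037); f=manip.current_wrist_force()
zt=z
print("opened",f,manip.current_gripper_width(),manip.current_time_s())
manip.line_to(lp(-.24,0,.09),vel=.15)
p,T=shot("wrist"); save(p,"w3.png"); p,T=shot("scene"); save(p,"s3.png",crop=(180,150,420,330),s=3)
print(manip.current_time_s())
E
```

```text
[ 0.2874 -0.1159 -2.0549]
0.0285 [-0.7605  0.4033 -0.7674]
0.0273 [-0.0572 -0.0036 -0.4094]
0.0261 [-0.4833  1.1435  0.2701]
0.0249 [ 0.4638 -0.5941 -0.9679]
0.0237 [-2.0243 -0.9942  2.6515]
opened [-0.3071  0.0045  0.7111] 0.036958362954874986 13.3083
14.0
```

View pics/w3.png

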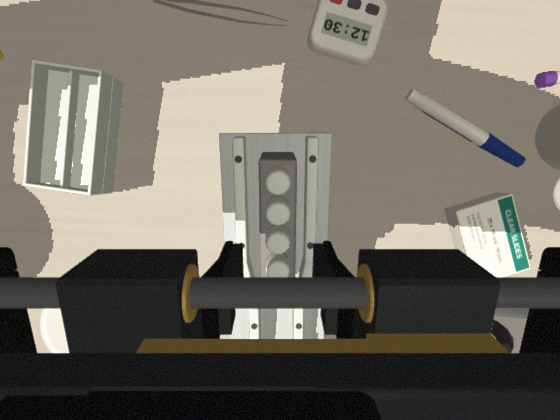

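The rack stands upright on the floor between the bay guides at (259–297,153), clear of the fingers. Now I'll push it from behind with the fingers closed and watch the force.

```bash
python3 - <<'E'
from h import *
np.set_printoptions(precision=3,suppress=True)
manip.goto(lp(-.325,0,.09),OL)
manip.move_gripper(0.0)
manip.line_to(lp(-.325,0,.025),vel=.15)
manip.sleep(.1); f0=np.array(manip.current_wrist_force())
def F(): return L.T@(np.array(manip.current_wrist_force())-f0)
for x in (-.30,-.27,-.24,-.21,-.19,-.17,-.15,-.135,-.127):
    manip.line_to(lp(x,0,.025),vel=.05); f=F(); print(x,f)
    if f[0]<-7: print("HIGH"); break
p,T=shot("scene"); save(p,"s4.png",crop=(200,150,400,300),s=4)
print(manip.current_time_s())
E
```

```text
-0.3 [-0.385  0.083 -0.901]
-0.27 [-1.03   0.903 -0.501]
-0.24 [-0.223  0.418 -1.05 ]
-0.21 [-0.064  0.358 -0.272]
-0.19 [-0.375  0.199 -0.366]
-0.17 [ 0.98   0.413 -1.055]
-0.15 [-0.429  0.306 -1.266]
-0.135 [ 0.009  0.227 -0.927]
-0.127 [-0.063  0.758 -0.03 ]
21.3667
```

View pics/s4.png

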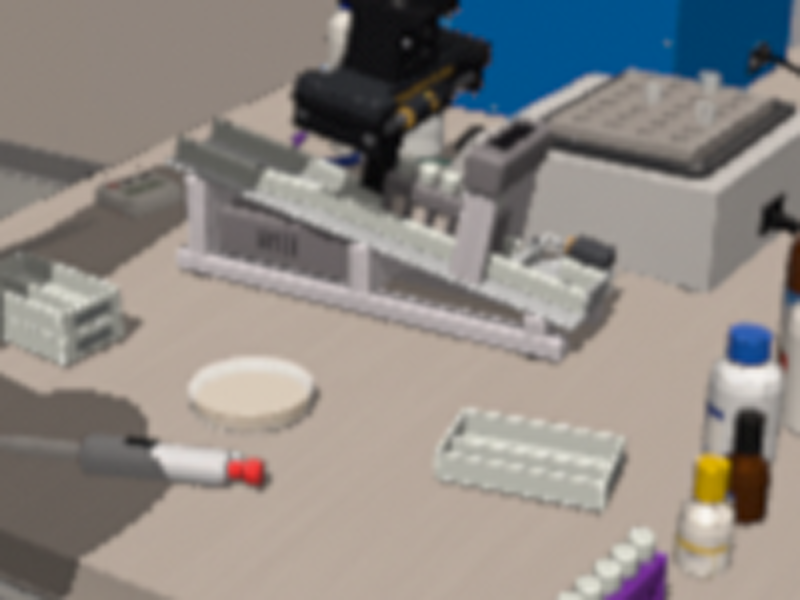

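The rack is upright with its front just entering under the bridge, at about (440,190) in the crop. I'll take small steps from here until it touches the finger.

```bash
python3 - <<'E'
from h import *
np.set_printoptions(precision=3,suppress=True)
def F():
    a=[]
    for _ in range(4): a.append(L.T@np.array(manip.current_wrist_force())); manip.sleep(.01)
    return np.mean(a,0)
t=manip.current_time_s()
manip.line_to(lp(-.118,0,.025),vel=.05); f0=F(); print(f0)
x=-.118; out=[]
while x<-.100:
    x+=.0007; manip.line_to(lp(x,0,.025),vel=.02); f=F()-f0; out.append((round(x,4),round(f[0],2)))
    if f[0]<-2.5: break
print(out); print(manip.current_time_s()-t,manip.current_time_s())
p,T=shot("scene"); save(p,"s5.png",crop=(300,170,375,240),s=8); p,T=shot("wrist"); save(p,"w5.png")
E
```

```text
[ 0.117  0.475 -0.038]
[(-0.1173, np.float64(0.12)), (-0.1166, np.float64(-0.58)), (-0.1159, np.float64(-1.44)), (-0.1152, np.float64(-0.81)), (-0.1145, np.float64(-0.99)), (-0.1138, np.float64(-1.21)), (-0.1131, np.float64(-1.04)), (-0.1124, np.float64(-0.95)), (-0.1117, np.float64(-1.08)), (-0.111, np.float64(-1.11)), (-0.1103, np.float64(-4.11))]
3.4833 24.85
```

View pics/s5.png

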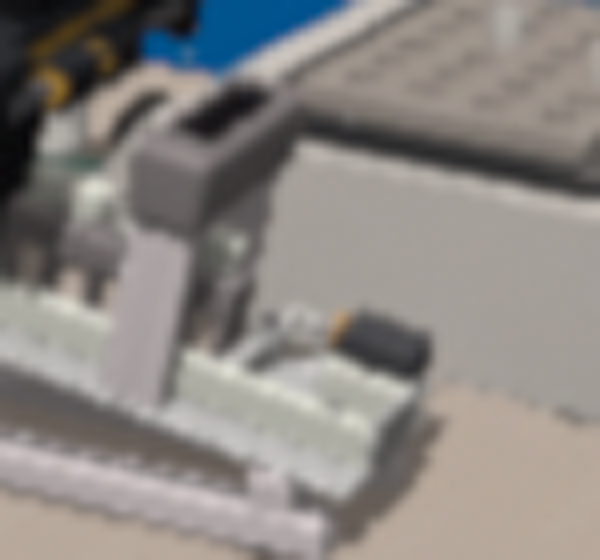

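The rack's leading cap is now past the bridge at (237,245), with the closed finger in front of it near (265,340). The force rose to 4 N at -110.3 mm, against about -109.5 mm expected, so it is in contact. I'll back off and look at the pile and the tray from overhead.

```bash
python3 - <<'E'
from h import *
np.set_printoptions(precision=4,suppress=True)
manip.line_to(lp(-.13,0,.025),vel=.08)
manip.line_to(lp(-.15,0,.16),vel=.25)
for n,pos,psi,lab,z in(("pile",[.408,.115,.22],-.1,"empty_1",.047),("tray",[.4475,-.297,.22],.203,"tray",.026)):
    manip.goto(pos,ori(psi))
    p,T=shot("wrist"); save(p,n+"6.png"); np.savez(n+"6.npz",T=T,**{k:p[k] for k in("pixels","fx","fy","cx","cy")})
    print(n,[(round(a["score"],2),w(T,a["point"])) for a in manip.mark_of(p,lab)[:2]])
    for a in manip.outline_of(p,lab)[:2]: print(round(a["score"],2),a["pixels"].sum(),rect(p,T,a["pixels"],z))
manip.move_gripper(.085)
print(manip.current_time_s())
im=np.hstack([cv2.imread("pics/%s6.png"%n)[:240,60:460] for n in("pile","tray")]); cv2.imwrite("pics/both6.png",im)
E
```

```text
pile [(0.66, array([0.4152, 0.1877, 0.0256]))]
0.56 7655 (array([0.4196, 0.1899], dtype=float32), np.float32(0.11210876), np.float32(0.06260023), np.float32(1.465516))
tray [(0.65, array([ 0.4371, -0.2194, -0.0015]))]
0.94 6763 (array([ 0.4331, -0.2235], dtype=float32), np.float32(0.11221286), np.float32(0.06294907), np.float32(-1.3659388))
30.3167
```

View pics/both6.png

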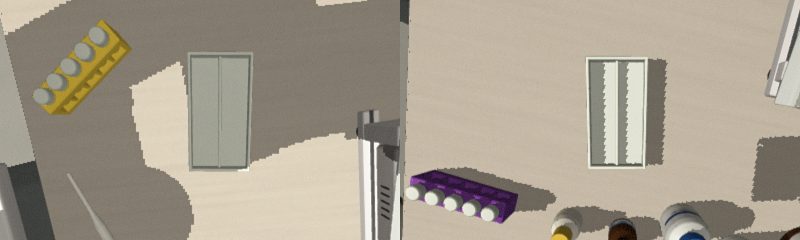

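Both outlines measure 112×62 mm, and the crops show clean rims: pile at (188–252, 52–171), tray at (587–647, 57–168). The jaws will centre the tray but can't centre the pile, so I need the camera's offset across the jaws. I'll grip and release the tray once, then measure it again.

```bash
python3 - <<'E'
from h import *
np.set_printoptions(precision=4,suppress=True)
c=np.array([.4331,-.2235]); psi=.2049; o=ori(psi)
manip.goto([*c,.09],o); manip.line_to([*c,.0095],vel=.1)
manip.move_gripper(0.0); print("w",manip.current_gripper_width(),manip.current_tcp_pos(),manip.current_wrist_force())
manip.move_gripper(.085)
manip.line_to([*c,.09],vel=.2); manip.goto([.4475,-.297,.22],ori(.203))
p,T=shot("wrist")
for a in manip.outline_of(p,"tray")[:1]:
    r=rect(p,T,a["pixels"],.026); d=r[0]-c; print(r); j=np.array([np.cos(psi),np.sin(psi)]); print("bias jaw",d@j,"long(down tool y)",d@[j[1],-j[0]],"yaw",r[3]+np.pi/2-psi)
print(manip.current_time_s())
E
```

```text
w 0.061869601160168326 [ 0.4332 -0.2236  0.0098] [-1.6537 -0.777   3.4335]
(array([ 0.4345, -0.223 ], dtype=float32), np.float32(0.110736534), np.float32(0.06148508), np.float32(-1.3664939))
bias jaw 0.0015016541309955753 long(down tool y) -0.0001723403949753818 yaw -0.00059756637
34.4917
```

```bash
python3 - <<'E'
from h import *
np.set_printoptions(precision=3,suppress=True)
c=np.array([.4331,-.2235]); o=ori(.2049); d=np.array([.4181,.1901]); o2=ori(-.1053)
manip.goto([*c,.09],o); manip.line_to([*c,.0095],vel=.1)
manip.move_gripper(0.0); print("w",manip.current_gripper_width())
manip.line_to([*c,.17],vel=.2); print("held",manip.current_gripper_width(),manip.current_wrist_force())
manip.goto([*d,.14],o2); manip.line_to([*d,.064],vel=.1); manip.sleep(.1)
f0=np.array(manip.current_wrist_force()); print(f0)
for z in np.arange(.062,.0505,-.0015):
    manip.line_to([*d,z],vel=.03); f=np.array(manip.current_wrist_force())-f0; print(round(z,4),f)
    if f[2]>4: break
print(manip.current_tcp_pos(),manip.current_time_s())
E
```

```text
w 0.06140600391733431
held 0.06166122722354022 [-0.082  0.576 -1.384]
[ 0.046  0.633 -2.157]
0.062 [ 0.13  -0.724  0.264]
0.0605 [ 0.26  -0.704  1.354]
0.059 [ 0.099 -0.308  1.23 ]
0.0575 [-0.464 -1.671  1.121]
0.056 [ 0.471 -0.176  1.248]
0.0545 [-0.19  -0.688  2.289]
0.053 [-0.212 -0.353 -0.256]
0.0515 [-0.289 -0.153  3.423]
[0.418 0.19  0.052] 42.1333
```

It went down the full 5 mm past rim height with almost no force, touching only at seated height. I'll release, clear the pile and check.

```bash
python3 - <<'E'
from h import *
np.set_printoptions(precision=4,suppress=True)
d=[.4181,.1901]
manip.move_gripper(.08); manip.line_to([*d,.15],vel=.15)
manip.goto([.410,.115,.24],ori(-.1053))
p,T=shot("wrist"); a=manip.outline_of(p,"empty_1")
for q in a[:1]: print(rect(p,T,q["pixels"],.068))
save(p,"w8.png"); p1=p
p,T=shot("scene"); np.set_printoptions(precision=4)
for l in("empty_1","rack","petri_dish","forceps","dropper","timer"): print(l,[(round(a["score"],2),w(T,a["point"])) for a in manip.mark_of(p,l)[:4]])
s=p["pixels"][150:330,190:430,::-1]; s=cv2.resize(s,None,fx=3.3,fy=3.3,interpolation=cv2.INTER_CUBIC); cv2.imwrite("pics/s8.png",s)
print(manip.current_time_s())
E
```

```text
empty_1 [(0.82, array([0.4165, 0.1902, 0.0229])), (0.49, array([0.4131, 0.1917, 0.0016])), (0.36, array([0.6142, 0.1241, 0.0907]))]
rack [(0.83, array([ 0.2841, -0.3415, -0.0042])), (0.58, array([ 0.623 , -0.0586,  0.0562])), (0.54, array([0.2884, 0.2456, 0.0049]))]
petri_dish [(0.58, array([ 0.4125, -0.0107,  0.0001]))]
forceps [(0.6, array([0.5493, 0.3148, 0.0046]))]
dropper [(0.73, array([ 0.4037, -0.3536, -0.0018])), (0.25, array([0.4178, 0.1884, 0.0241]))]
timer [(0.61, array([ 0.6775,  0.3037, -0.0013]))]
44.5833
```

View pics/s8.png

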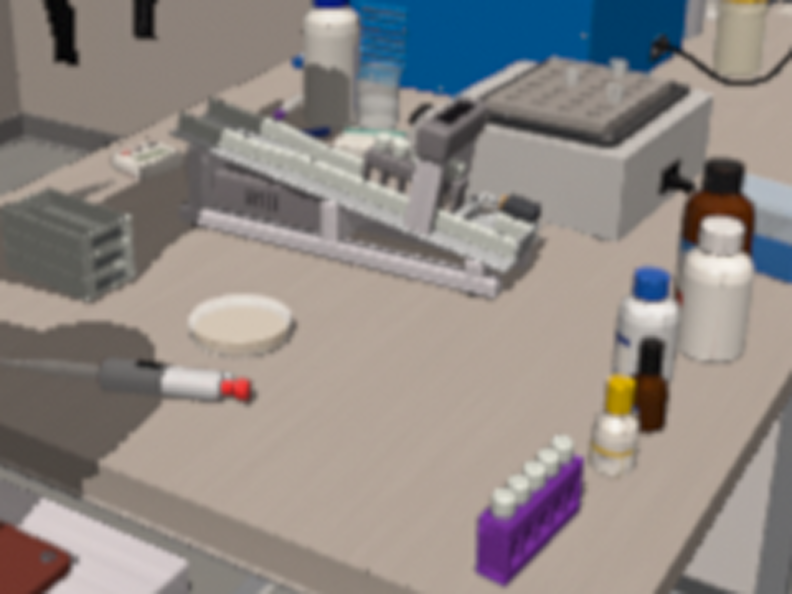

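Three trays stand square, and the rack mark is at (0.623,-0.059), against (0.622,-0.061) expected. I'll take one last look down onto the finger.

```bash
python3 - <<'E'
from h import *
manip.goto([.60,-.215,.29],ori(-.0))
p,T=shot("wrist"); save(p,"w9.png",crop=(180,0,400,240),s=2.4)
a=cv2.resize(cv2.imread("pics/w8.png")[:240,100:440],None,fx=1.1,fy=2.4*1/2.4*1.1); b=cv2.imread("pics/w9.png")
h=b.shape[0]; a=cv2.copyMakeBorder(a[:, :270],0,max(0,h-a.shape[0]),0,0,cv2.BORDER_CONSTANT); cv2.imwrite("pics/c9.png",np.hstack([a,b]))
print(proj(p,T,lp(0,0,.012)),proj(p,T,lp(-.05,0,.061)),manip.current_time_s())
E
```

```text
[297.58866266  89.79660525] [300.25265762  38.57646602] 46.0667
```

View pics/c9.png

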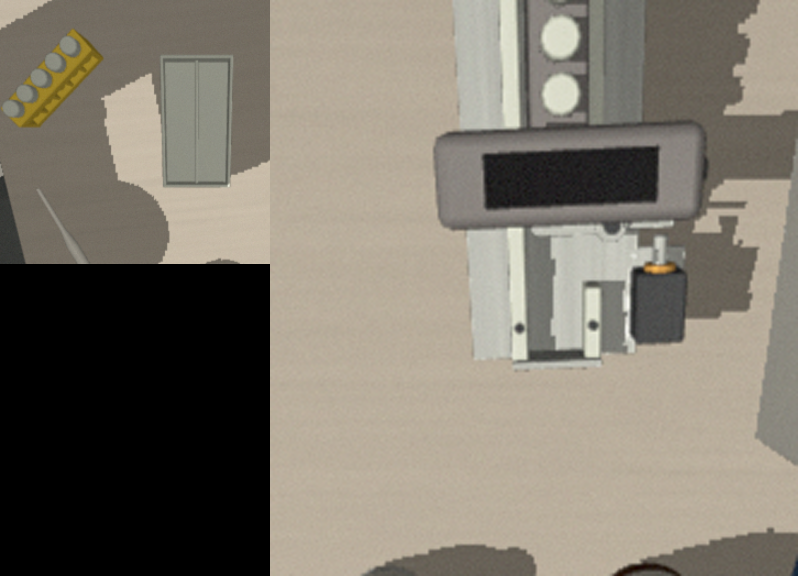

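The finger is closed and square across the lane at about (570,230). The visible cap at (561,94) maps to pixel (301,39), against (300,38.6) predicted for a rack seated against the finger. Handing in.

```bash
python3 -c "
from cell import manip
manip.sign_off(); print(manip.current_time_s())"
```

```text
the job is handed in; nothing more can be done
the job is handed in; nothing more can be done
```

The job is done and handed in. The last clock reading before hand-in was about 46 s, against the 64 s limit; the sign-off call reported no verdict.

- **Rack:** I set it upright in the loading bay and let go. I then pushed it from behind with closed fingers, under the bridge, until the force rose to about 4 N at the position expected for contact with the escapement finger. The last view shows the finger closed and square. The middle cap is within about a pixel of where it should be, so the rack is resting against the finger.
- **Tray:** It went onto the pile with almost no force. It passed rim height and touched only at the seated height. The pictures afterwards show three trays stacked square.
- **Other things on the bench:** The petri dish, forceps, dropper and timer measure the same as at the start, within the detectors' accuracy.

**Checks that failed or disagreed:**
- **Wrist camera offset:** It read about 1.5 mm off across the jaws. I measured this by gripping and releasing the tray once, and corrected for it before stacking.
- **Missing final measurement:** The outline network returned nothing for the finished pile, so squareness there rests on the pictures and the force readings.

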